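# Hang the orange sign on the reception rail

### The arm

A 6-joint arm with a two-finger parallel gripper is mounted at the origin on the work surface. World frame = base frame: x ahead of the robot, y to its left, z up, the work surface at z = 0. Lengths are in m, angles in rad, forces in N, time in s.
With the tool pointing down it reaches from about 0.325 to 0.9 m from the base axis. Payload 3.5 kg.
Tool frame: the origin (TCP) lies at the very end of the fingers, on their centre line; the grasp point (between the pads) lies bot.grasp_offset behind it (bot.grasp_offset is the distance from the TCP to the grasp point, in m); z points along the fingers, y is the direction in which the jaws open and shut (so a half turn about z gives the same grasp; the last joint's range is limited). The gripper opens to 85 mm and grips with 20 to 120 N. Pads are 22 mm wide; open, the fingers measure 114 mm over their backs; the gripper's body (76 mm by 85 mm) begins 54 mm behind the grasp point. The pads swing forward as they close: fully open they stand 13 mm farther back than shut.
Start: joints at [-1.287, 0.276, -0.026, 1.268, 0, 1.467], TCP at [0.236, -0.579, 0.231] pointing down, gripper open.
Joint ranges: [-3.12, 3.12], [-0.85, 1.88], [-1.08, 1.24], [-1.95, 2.15], [-1.57, 1.53], [-3.14, 3.14]. Speed limits (rad/s): [2.57, 2.57, 3.14, 3.14, 3.14, 3.14].

### API

Orientations are given as a unit quaternion [x, y, z, w].
In Python, from workcell import bot gives the robot as it stands.
- The arm moves only by the tool step_arm, never from a script. Its argument "targets" is a list of rows, each an object of numbers: "tx", "ty", "tz": the shift along the world's x, y, z each as a share of 0.3 m, from -1 to 1; "rx", "ry", "rz": the turn, a rotation vector about the world's x, y, z each as a share of pi/2 rad, from -1 to 1; "jaw": the closure, from -1 (fully open) to 1 (shut), so that 0 is half open. A call has 1 to 8 rows; each row shifts and turns the commanded pose from where the row before left it; what a row does not reach is not made up. A row lasts 1/10 s, in which the tool goes at most 50 mm and 8.59 degrees, less where a joint would pass 70% of its speed; a pose out of reach is approached as far as the arm can. A call with a number of a shift or a turn outside -1 to 1 is refused whole. A call with a gripper value outside its range is refused whole. The fingers move at their own pace and stop on an object; "newtons" is the grip in N (left out, the last holds). Time passes only in rows, so rows that do not move let the fingers close. It gives the time, the measured TCP pose, the force and the opening at its end, in the units of the state.
- bot.read_state(): the state, without advancing time (a new reading comes with each control period).
- bot.read_camera(name): name is "scene" or "top" or "wrist"; returns a dict with "color" (480x640x3 uint8, red, green, blue), "fx", "fy", "cx", "cy" (pixels), "pose" (4x4, takes a point from camera to world coordinates). Camera axes: x right, y up, looking along -z (the intrinsics and any distortion apply to the point x, -y, -z); pixel columns grow to the right and rows downward; lengths in m; the calibration is good to about 2 mm. A picture is of the moment at which its call begins. There is no depth.
- bot.sign_off(): hands the job in, once; it reports no verdict.
The state is a dict: "time_s": time; "joint_pos": joint angles; "dq": joint speeds; "joint_torque": joint torques, N m; "eef_pos": TCP position; "tcp_rot": TCP orientation; "force": force on the tool from outside, world axes, zero at the start; "torque": the same for the moment, N m; "width": opening from 0.0 (shut) to 1.0 (fully open).
Only numpy, scipy, OpenCV 4.12 (cv2) and the standard library are available. Lean on these libraries where they do the work, as an engineer would, in place of code of your own. Each camera call takes 0.05 s, during which the arm holds its last target.

### The job

Put up the orange sign at the reception counter: lift it out of the white rack, hook it over the steel rail at the green band, then slide it along the rail, without lifting it off, until it is centred on the red band. Leave it hanging there by itself, straight down and still, and leave the blue sign standing in the rack.

Things in the scene. Friction and masses are not known exactly. Their poses are not given: they have to be found in the camera images.
- orange_sign: Orange plate with white bar (80 wide, 85 tall, 5 thick; all mm) on a steel hook open downwards, 90-210 g. Origin: rail's seat in hook, z up, y along rail once hung, x from plate to free leg. Orange grip block on top, 14 (x) x 28 (y), z 9 to 45. Plate x -17, z -112 to -27; free leg x +17, 40 wide, down to z -50. Gap between 30; roof-shaped seat self-centres. Starts upright in rack: lift 45 to clear.
- blue_sign: The same sign in blue with a white disc, same origin and axes; leave it. The fixed white rack (90 x 250, 48 high, mm) holds both signs side by side, 120 apart along y, which may have changed places; each slot (8 x 84) holds the lowest 40 mm of the plate.
- green_band: Green painted band, 30 mm long, round the rail, where to hook on. Origin: its centre, on the rail's centre line, 180 above the counter; y along the rail, x across it, away from the robot. The rail is a fixed smooth level bar, 12 thick, 480 long, clear between its end posts, which rise 16 above its centre line; it is turned up to 9 degrees.
- red_band: Red painted band, 30 mm long, round the same rail, where to end; 130 to 290 mm along the rail from the green band, to either side. Origin and axes as for the green band. Neither band makes a step.
Mind the look-alikes: they are no part of the job. Leave any turquoise look-alike of the orange_sign alone. Leave any turquoise look-alike of the blue_sign alone.

How it is judged:
On the way, in this order (a step that is already met when the one before it is completed fails the run):
1. the orange sign is hooked on the rail at the green band (within 25 mm of its centre) (z of orange_sign in the frame of green_band between -0.008 and 0.008 m and x of orange_sign in the frame of green_band between -0.01 and 0.01 m and horizontal distance between orange_sign and green_band below 0.025 m), for 0.1 s.
2. sliding on the rail, it passes 50 to 90 mm from the red band (z of orange_sign in the frame of red_band between -0.008 and 0.008 m and x of orange_sign in the frame of red_band between -0.01 and 0.01 m and horizontal distance between orange_sign and red_band between 0.05 and 0.09 m), for 0.02 s.
3. still on the rail, it passes 20 to 45 mm from the red band (z of orange_sign in the frame of red_band between -0.008 and 0.008 m and x of orange_sign in the frame of red_band between -0.01 and 0.01 m and horizontal distance between orange_sign and red_band between 0.02 and 0.045 m), for 0.02 s.
At the end, for the whole second after the job is handed in: The orange sign hangs on the rail, seated in its hook, its middle within 15 mm of the red band's centre, upright and square to the rail within 15 degrees, at rest; the blue sign still stands in its slot, within 30 mm of where it was (z of orange_sign in the frame of red_band between -0.008 and 0.008 m and x of orange_sign in the frame of red_band between -0.01 and 0.01 m and horizontal distance between orange_sign and red_band below 0.015 m and angle between each of orange_sign, blue_sign's own z axis and vertical below 0.26 rad and linear speed of orange_sign below 0.02 m/s and angular speed of orange_sign below 0.3 rad/s and angle between the y axis of orange_sign and the y axis of red_band, either way round below 0.26 rad and distance of blue_sign from where it was at the start of the episode below 0.03 m); the robot touches nothing.
It fails at once if the blue sign is moved by more than 30 mm (distance of blue_sign from where it was at the start of the episode above 0.03 m).
It also fails if it takes over 45 s, if anything falls off the work surface, if the arm or the gripper's body presses on something with over 40 N, if the wrist force passes 120 N, or if a joint passes its speed limit or range.

## Working session

There is one attempt and no reset: what is moved stays moved. The work goes in short steps, Python scripts to look and compute and a tool call to move; the robot and the scene stay as the last step left them, time stands still between calls to the robot, and variables do not carry over. Pictures are saved under pics/ and viewed, and the job is handed in when it is done.

Besides the shell and the picture viewer there is one more tool, called after ">>>" as name(argument=value, ...) on one line, values as JSON. step_arm: Moves the arm, as the interface text tells. Its arguments: {"type":"object","properties":{"targets":{"type":"array","items":{"type":"object","properties":{"tx":{"type":"number"},"ty":{"type":"number"},"tz":{"type":"number"},"rx":{"type":"number"},"ry":{"type":"number"},"rz":{"type":"number"},"jaw":{"type":"number"}}}},"newtons":{"type":"number"}},"required":["targets"]}

```bash
mkdir -p pics; ls
python3 - <<'E'
from workcell import bot
import cv2
print(bot.read_state(), bot.grasp_offset)
for n in ["scene","top","wrist"]:
    c=bot.read_camera(n); cv2.imwrite(f"pics/{n}0.png",c["color"][:,:,::-1])
    print(n,{k:v for k,v in c.items() if k!="color"})
E
```

```text
pics
{'time_s': 0.0, 'joint_pos': array([-1.28737707e+00,  2.77176797e-01, -2.79181509e-02,  1.26796117e+00,
       -7.76789854e-05,  1.46740003e+00]), 'dq': array([ 1.19537895e-03, -1.54734300e-03,  2.33030590e-04, -1.18741230e-05,
       -2.19781901e-03,  7.43813338e-04]), 'joint_torque': array([-1.21473575e-03, -4.45520210e+01,  2.95197058e+01,  1.64457952e-02,
       -2.62309914e-04,  7.67480373e-07]), 'eef_pos': array([ 0.23552739, -0.57807734,  0.23011492]), 'tcp_rot': array([ 9.81354311e-01,  1.92204159e-01, -1.40248722e-04, -1.12183229e-03]), 'force': array([-0.77039557,  0.24534536,  0.95874201]), 'torque': array([-0.05715321,  0.02420989,  0.01793827]), 'width': 1.0035308393061237} 0.0187
scene {'fx': 479.0600347616952, 'fy': 479.0600347616952, 'cx': 320.1082529896174, 'cy': 239.99895840151274, 'pose': array([[ 0.35955901, -0.77617104,  0.51795351,  0.87726379],
       [ 0.93305906,  0.30552577, -0.18988102, -0.1893863 ],
       [-0.010868  ,  0.55155465,  0.83406796,  0.82793109],
       [ 0.        ,  0.        ,  0.        ,  1.        ]])}
top {'fx': 571.9878364578027, 'fy': 571.9878364578027, 'cx': 309.9819361863593, 'cy': 245.52938736724792, 'pose': array([[ 0.01673328,  0.98019673, -0.19731792,  0.26333517],
       [-0.9998289 ,  0.0148475 , -0.01103266, -0.02578901],
       [-0.0078845 ,  0.19746877,  0.98027747,  1.02502761],
       [ 0.        ,  0.        ,  0.        ,  1.        ]])}
wrist {'fx': 403.8816676660167, 'fy': 403.8816676660167, 'cx': 316.0907416915628, 'cy': 245.52971898085195, 'pose': array([[ 0.37698448,  0.87543943,  0.30247067,  0.31370617],
       [-0.92621763,  0.35698496,  0.12117195, -0.54618344],
       [-0.00189878, -0.32583361,  0.94542522,  0.37292683],
       [ 0.        ,  0.        ,  0.        ,  1.        ]])}
```

View pics/scene0.png

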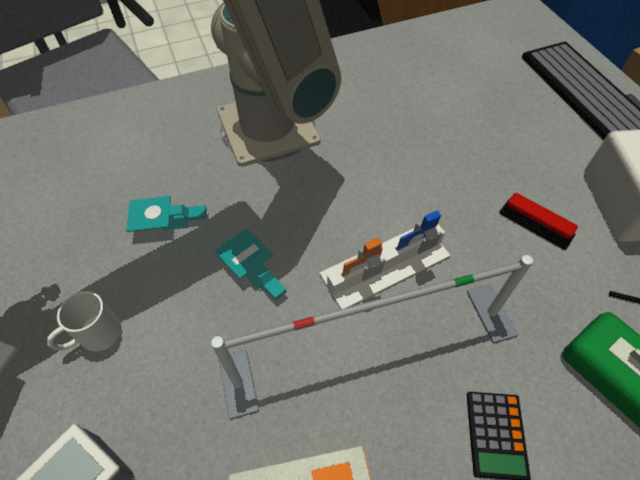

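View pics/top0.png

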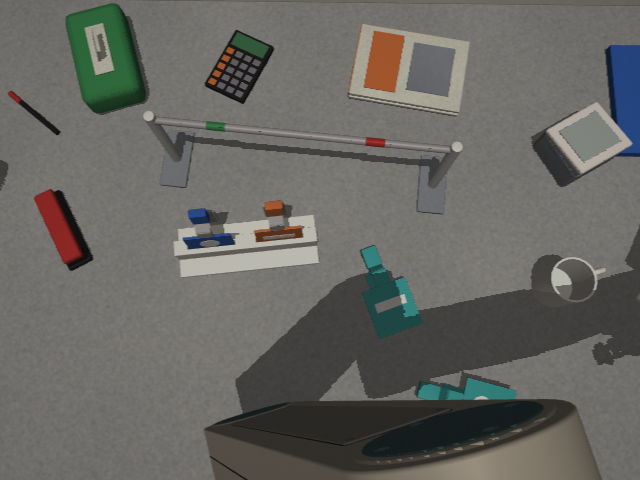

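View pics/wrist0.png

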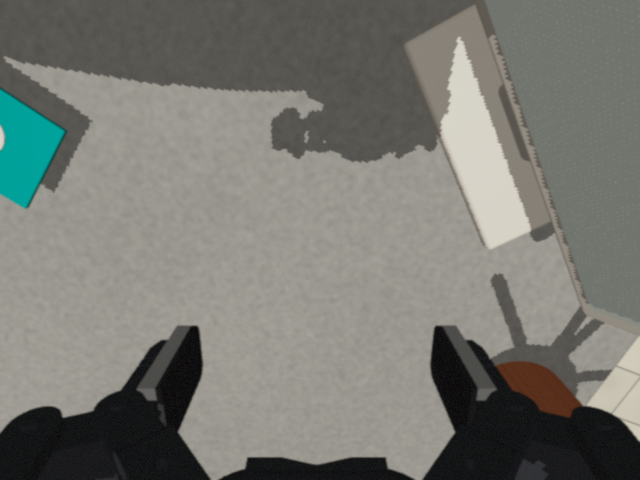

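Run:
```python
import cv2
a=cv2.imread("pics/top0.png"); s=cv2.imread("pics/scene0.png")
cv2.imwrite("pics/c1.png",cv2.resize(a[195:285,165:325],None,fx=5,fy=5,interpolation=cv2.INTER_CUBIC))
cv2.imwrite("pics/c2.png",cv2.resize(s[200:310,310:460],None,fx=5,fy=5,interpolation=cv2.INTER_CUBIC))
cv2.imwrite("pics/c3.png",cv2.resize(a[95:175,130:290],None,fx=5,fy=5,interpolation=cv2.INTER_CUBIC))
cv2.imwrite("pics/c4.png",cv2.resize(a[95:175,320:480],None,fx=5,fy=5,interpolation=cv2.INTER_CUBIC))
```

```text
(no output)
```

View pics/c1.png

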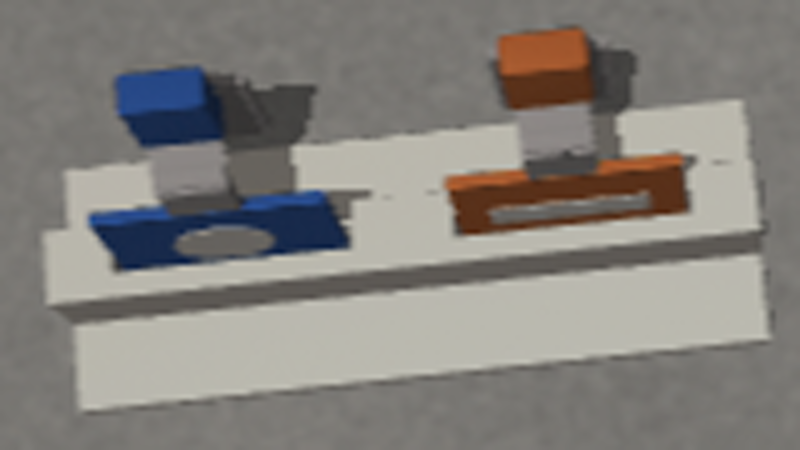

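View pics/c2.png

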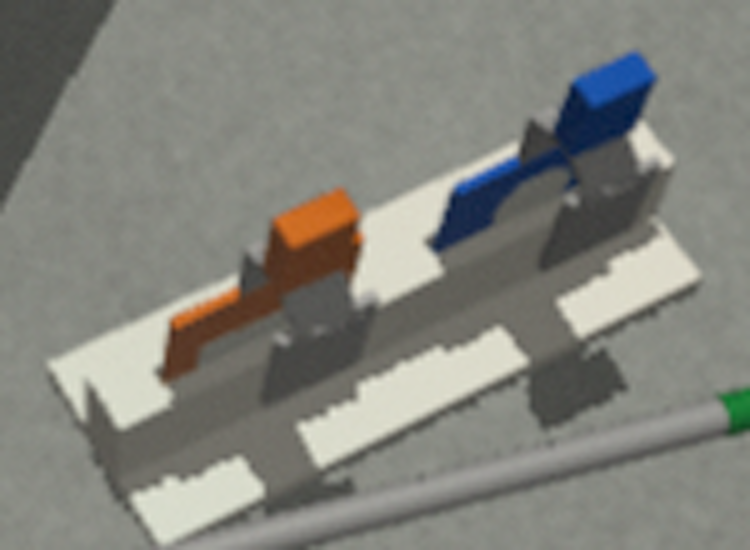

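View pics/c3.png

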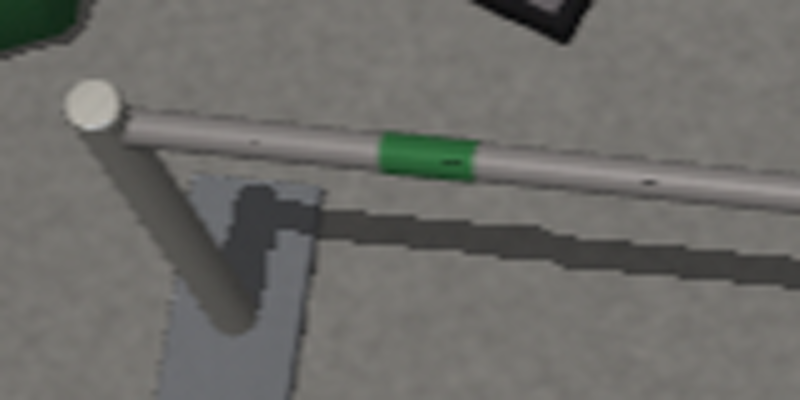

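View pics/c4.png

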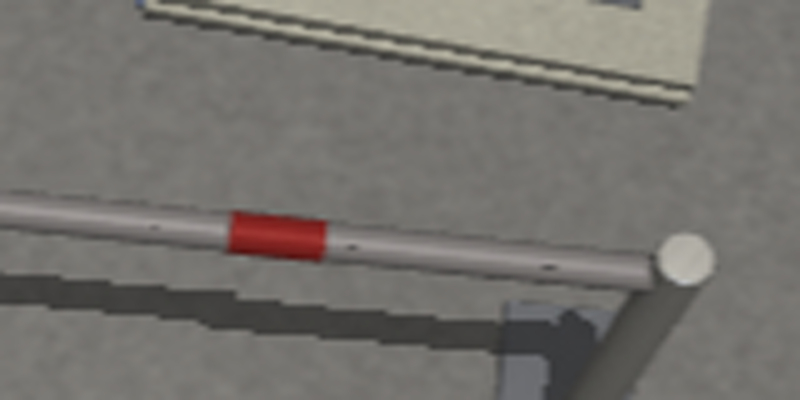

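```bash
cat > h.py <<'E'
import numpy as np, cv2
from workcell import bot
def ray(c,p):
    d=np.array([(p[0]-c["cx"])/c["fx"],-(p[1]-c["cy"])/c["fy"],-1]); return c["pose"][:3,3],c["pose"][:3,:3]@d
def atz(c,p,z):
    o,d=ray(c,p); return o+d*(z-o[2])/d[2]
def tri(c1,p1,c2,p2):
    o1,d1=ray(c1,p1);o2,d2=ray(c2,p2)
    s=np.linalg.lstsq(np.c_[d1,-d2],o2-o1,rcond=None)[0]
    a=o1+d1*s[0];b=o2+d2*s[1]; return (a+b)/2,np.linalg.norm(a-b)
def proj(c,X):
    q=np.linalg.inv(c["pose"])@np.r_[X,1]; return np.array([c["cx"]-c["fx"]*q[0]/q[2],c["cy"]+c["fy"]*q[1]/q[2]])
E
python3 - <<'E'
from h import *
np.set_printoptions(precision=4,suppress=True)
T=bot.read_camera("top");S=bot.read_camera("scene")
for n,pt,ps,z in [("blk",(273.6,205.4),(373.2,243.6),.165),("green",(215.6,126.2),(464,281),.18),("red",(375.8,142.4),(304,323),.18)]:
    print(n,atz(T,pt,z),atz(S,ps,z),tri(T,pt,S,ps))
f=lambda x,y:(x/5+165,y/5+195)
g=lambda x,y:(x/5+310,y/5+200)
for q in [(498,37),(585,28),(590,67),(502,77)]: print("blk corner T",atz(T,f(*q),.165))
for q in [(272,220),(345,188),(360,215),(288,248)]: print("blk corner S",atz(S,g(*q),.165))
print("plate top", atz(T,f(445,183),.093),atz(T,f(685,159),.093))
print("rack top", atz(T,f(45,235),.048),atz(T,f(742,100),.048),atz(T,f(48,305),.048),atz(T,f(762,232),.048))
a=atz(T,(375.8,142.4),.18)-atz(T,(215.6,126.2),.18); print("rail yaw",np.degrees(np.arctan2(a[0],-a[1])),np.linalg.norm(a))
E
```

```text
blk [0.4993 0.0416 0.165 ] [0.5043 0.0404 0.165 ] (array([0.501 , 0.0422, 0.1592]), np.float64(0.0004107681031985509))
green [0.6229 0.1356 0.18  ] [0.6256 0.1358 0.18  ] (array([0.6244, 0.1367, 0.1771]), np.float64(0.0011271766963769651))
red [ 0.5993 -0.1164  0.18  ] [ 0.6015 -0.1158  0.18  ] (array([ 0.6004, -0.1161,  0.1778]), np.float64(0.001107900100444578))
blk corner T [0.5039 0.0558 0.165 ]
blk corner T [0.5072 0.0287 0.165 ]
blk corner T [0.4947 0.0268 0.165 ]
blk corner T [0.4911 0.0541 0.165 ]
blk corner S [0.4997 0.0266 0.165 ]
blk corner S [0.497  0.0543 0.165 ]
blk corner S [0.5085 0.0544 0.165 ]
blk corner S [0.5116 0.027  0.165 ]
plate top [0.4733 0.0787 0.093 ] [ 0.4827 -0.0014  0.093 ]
rack top [0.4627 0.223  0.048 ] [ 0.5149 -0.0199  0.048 ] [0.4379 0.2204 0.048 ] [ 0.4675 -0.0276  0.048 ]
rail yaw -5.348293259934042 0.2530586559667921
```

>>> step_arm(targets=[{"tx": 0.059, "ty": 0.138, "tz": 0.005, "rz": 0.055, "jaw": -1}, {"tx": 0.059, "ty": 0.138, "tz": 0.005, "rz": 0.055, "jaw": -1}, {"tx": 0.059, "ty": 0.138, "tz": 0.005, "rz": 0.055, "jaw": -1}, {"tx": 0.059, "ty": 0.138, "tz": 0.005, "rz": 0.055, "jaw": -1}, {"tx": 0.059, "ty": 0.138, "tz": 0.005, "rz": 0.055, "jaw": -1}, {"tx": 0.059, "ty": 0.138, "tz": 0.005, "rz": 0.055, "jaw": -1}, {"tx": 0.059, "ty": 0.138, "tz": 0.005, "rz": 0.055, "jaw": -1}, {"tx": 0.059, "ty": 0.138, "tz": 0.005, "rz": 0.055, "jaw": -1}])

```text
schema error: expected keys tx, ty, tz, rx, ry, rz, jaw
```

>>> step_arm(targets=[{"tx": 0.059, "ty": 0.138, "tz": 0.005, "rz": 0.055, "jaw": -1}, {"tx": 0.059, "ty": 0.138, "tz": 0.005, "rz": 0.055, "jaw": -1}, {"tx": 0.059, "ty": 0.138, "tz": 0.005, "rz": 0.055, "jaw": -1}, {"tx": 0.059, "ty": 0.138, "tz": 0.005, "rz": 0.055, "jaw": -1}, {"tx": 0.059, "ty": 0.138, "tz": 0.005, "rz": 0.055, "jaw": -1}, {"tx": 0.059, "ty": 0.138, "tz": 0.005, "rz": 0.055, "jaw": -1}, {"tx": 0.059, "ty": 0.138, "tz": 0.005, "rz": 0.055, "jaw": -1}, {"tx": 0, "jaw": -1}])

```text
schema error: expected keys tx, ty, tz, rx, ry, rz, jaw
```

Run:
```python
from h import *
s=bot.read_state(); print(s["time_s"],s["eef_pos"],s["tcp_rot"],s["joint_pos"],s["force"])
q=s["tcp_rot"]; print(np.degrees(2*np.arctan2(q[1],q[0]))-90)
for n in ["top","wrist"]:
    c=bot.read_camera(n); cv2.imwrite(f"pics/{n}1.png",c["color"][:,:,::-1])
```

```text
0.25 [ 0.23565106 -0.57845196  0.23073565] [ 9.81357564e-01  1.92190059e-01 -4.24305325e-05 -5.58331114e-04] [-1.28739841e+00  2.76771633e-01 -2.71348687e-02  1.26800960e+00
  1.58514812e-05  1.46740753e+00] [0.55220687 0.30686335 0.11478854]
-67.8387540344656
```

View pics/wrist1.png

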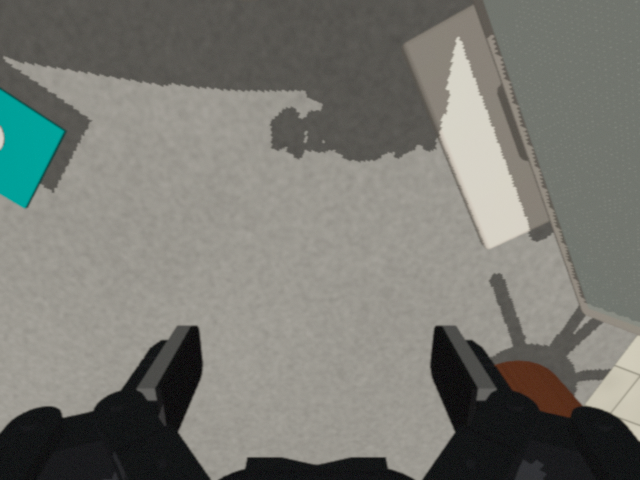

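All keys are needed in each row; resending.

>>> step_arm(targets=[{"tx": 0.059, "ty": 0.138, "tz": 0.005, "rx": 0, "ry": 0, "rz": 0.055, "jaw": -1}, {"tx": 0.059, "ty": 0.138, "tz": 0.005, "rx": 0, "ry": 0, "rz": 0.055, "jaw": -1}, {"tx": 0.059, "ty": 0.138, "tz": 0.005, "rx": 0, "ry": 0, "rz": 0.055, "jaw": -1}, {"tx": 0.059, "ty": 0.138, "tz": 0.005, "rx": 0, "ry": 0, "rz": 0.055, "jaw": -1}, {"tx": 0.059, "ty": 0.138, "tz": 0.005, "rx": 0, "ry": 0, "rz": 0.055, "jaw": -1}, {"tx": 0.059, "ty": 0.138, "tz": 0.005, "rx": 0, "ry": 0, "rz": 0.055, "jaw": -1}, {"tx": 0.059, "ty": 0.138, "tz": 0.005, "rx": 0, "ry": 0, "rz": 0.055, "jaw": -1}, {"tx": 0.059, "ty": 0.138, "tz": 0.005, "rx": 0, "ry": 0, "rz": 0.055, "jaw": -1}])

```text
time_s: 1.15
eef_pos: [0.3778, -0.246, 0.2436]
tcp_rot: [0.857, 0.515, 0.0, 0.0]
force: [0.7, -0.3, -0.1]
width: 0.999
```

>>> step_arm(targets=[{"tx": 0.059, "ty": 0.138, "tz": 0.005, "rx": 0, "ry": 0, "rz": 0.055, "jaw": -1}, {"tx": 0.059, "ty": 0.138, "tz": 0.005, "rx": 0, "ry": 0, "rz": 0.055, "jaw": -1}, {"tx": 0.059, "ty": 0.138, "tz": 0.005, "rx": 0, "ry": 0, "rz": 0.055, "jaw": -1}, {"tx": 0.059, "ty": 0.138, "tz": 0.005, "rx": 0, "ry": 0, "rz": 0.055, "jaw": -1}, {"tx": 0.059, "ty": 0.138, "tz": 0.005, "rx": 0, "ry": 0, "rz": 0.055, "jaw": -1}, {"tx": 0.059, "ty": 0.138, "tz": 0.005, "rx": 0, "ry": 0, "rz": 0.055, "jaw": -1}, {"tx": 0.059, "ty": 0.138, "tz": 0.005, "rx": 0, "ry": 0, "rz": 0.055, "jaw": -1}, {"tx": 0, "ty": 0, "tz": 0, "rx": 0, "ry": 0, "rz": 0, "jaw": -1}])

```text
time_s: 1.95
eef_pos: [0.503, 0.0463, 0.2542]
tcp_rot: [0.664, 0.748, 0.001, 0.0]
force: [-0.5, -1.0, -0.7]
width: 1.0
```

Run:
```python
from h import *
s=bot.read_state(); print(s["time_s"],s["eef_pos"],s["tcp_rot"],s["joint_pos"],s["force"])
q=s["tcp_rot"]; print(np.degrees(2*np.arctan2(q[1],q[0]))-90)
for n in ["wrist"]:
    c=bot.read_camera(n); cv2.imwrite(f"pics/{n}2.png",c["color"][:,:,::-1]); print(c["pose"])
```

```text
1.95 [0.50299969 0.04633813 0.25420221] [6.63661520e-01 7.48031873e-01 1.28187270e-03 2.44232080e-04] [-0.03714558  0.04985079 -0.24710448  1.27183481  0.00166925  1.41426373] [-0.46049024 -0.97785421 -0.67894617]
6.840468137947909
[[ 0.99290883 -0.11190744 -0.04010962  0.493045  ]
 [ 0.11886696  0.93926242  0.32195768  0.13003151]
 [ 0.001644   -0.32444233  0.94590405  0.39697061]
 [ 0.          0.          0.          1.        ]]
```

View pics/wrist2.png

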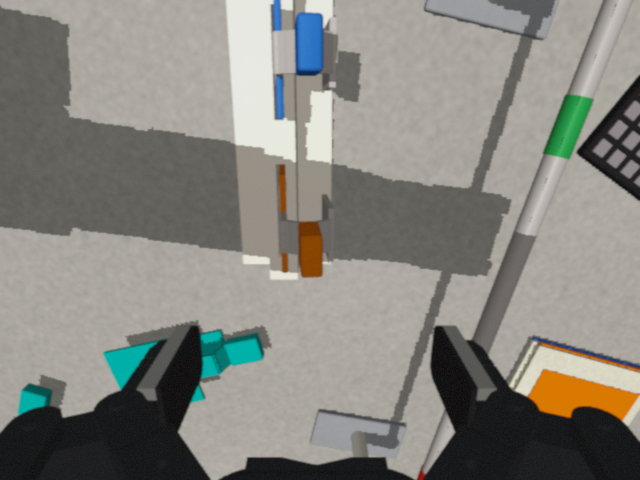

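Run:
```python
import cv2
a=cv2.imread("pics/wrist2.png")
cv2.imwrite("pics/c5.png",cv2.resize(a[155:290,230:350],None,fx=5,fy=4.4,interpolation=cv2.INTER_CUBIC))
```

```text
(no output)
```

View pics/c5.png

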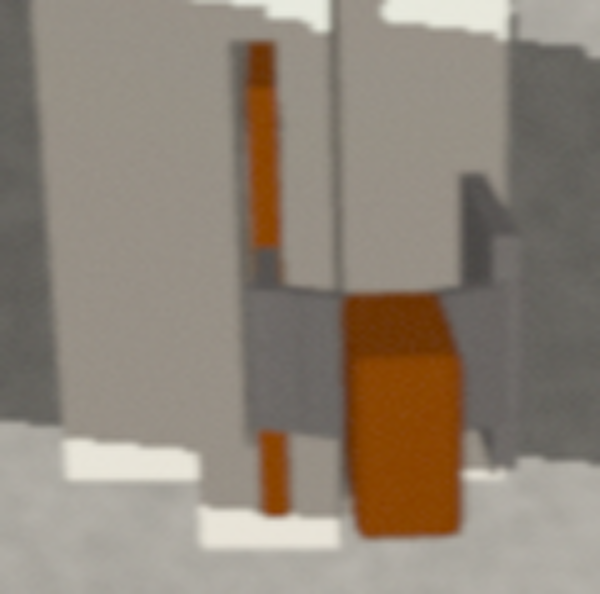

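Run:
```python
from h import *
np.set_printoptions(precision=4,suppress=True)
c=bot.read_camera("wrist"); s=bot.read_state()
f=lambda x,y:(x/5+230,y/4.4+155)
for z in (.16,.165):
    print([atz(c,f(*q),z) for q in [(354,355),(460,355),(460,533),(361,535),(409,445)]])
print("green",atz(c,(569,127),.18), s["eef_pos"])
S=np.load if 0 else None
```

```text
[array([0.4918, 0.0526, 0.16  ]), array([0.5047, 0.0541, 0.16  ]), array([0.508 , 0.0273, 0.16  ]), array([0.4955, 0.0255, 0.16  ]), array([0.5 , 0.04, 0.16])]
[array([0.4918, 0.0542, 0.165 ]), array([0.5044, 0.0556, 0.165 ]), array([0.5076, 0.0294, 0.165 ]), array([0.4954, 0.0277, 0.165 ]), array([0.4998, 0.0419, 0.165 ])]
green [0.623  0.1334 0.18  ] [0.5013 0.043  0.2538]
```

>>> step_arm(newtons=50, targets=[{"tx": -0.004, "ty": -0.003, "tz": -0.1, "rx": 0, "ry": 0, "rz": 0, "jaw": -1}, {"tx": 0, "ty": 0, "tz": -0.1, "rx": 0, "ry": 0, "rz": 0, "jaw": -1}, {"tx": 0, "ty": 0, "tz": -0.1, "rx": 0, "ry": 0, "rz": 0, "jaw": -1}, {"tx": 0, "ty": 0, "tz": -0.06, "rx": 0, "ry": 0, "rz": 0, "jaw": -1}, {"tx": 0, "ty": 0, "tz": -0.036, "rx": 0, "ry": 0, "rz": 0, "jaw": -1}, {"tx": 0, "ty": 0, "tz": 0, "rx": 0, "ry": 0, "rz": 0, "jaw": -1}, {"tx": 0, "ty": 0, "tz": 0, "rx": 0, "ry": 0, "rz": 0, "jaw": -1}])

```text
time_s: 2.75
eef_pos: [0.5005, 0.0405, 0.1357]
tcp_rot: [0.667, 0.745, 0.0, 0.0]
force: [-0.0, 0.8, 0.6]
width: 0.999
```

Run:
```python
from h import *
s=bot.read_state(); print(s["eef_pos"],s["force"])
for n in ["wrist","scene"]:
    c=bot.read_camera(n); cv2.imwrite(f"pics/{n}3.png",c["color"][:,:,::-1])
```

```text
[0.50048708 0.04054882 0.135744  ] [-0.03356922  0.83180587  0.60990865]
```

View pics/wrist3.png

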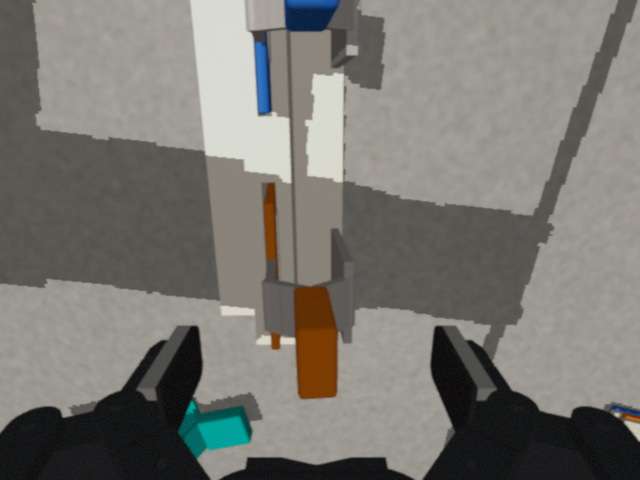

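View pics/scene3.png

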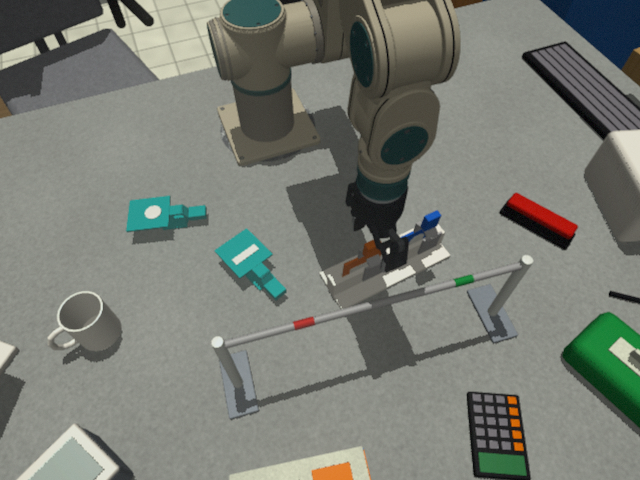

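>>> step_arm(newtons=50, targets=[{"tx": 0, "ty": 0, "tz": 0, "rx": 0, "ry": 0, "rz": 0, "jaw": 1}, {"tx": 0, "ty": 0, "tz": 0, "rx": 0, "ry": 0, "rz": 0, "jaw": 1}, {"tx": 0, "ty": 0, "tz": 0, "rx": 0, "ry": 0, "rz": 0, "jaw": 1}, {"tx": 0, "ty": 0, "tz": 0, "rx": 0, "ry": 0, "rz": 0, "jaw": 1}, {"tx": 0, "ty": 0, "tz": 0, "rx": 0, "ry": 0, "rz": 0, "jaw": 1}, {"tx": 0, "ty": 0, "tz": 0, "rx": 0, "ry": 0, "rz": 0, "jaw": 1}, {"tx": 0, "ty": 0, "tz": 0, "rx": 0, "ry": 0, "rz": 0, "jaw": 1}])

```text
time_s: 3.55
eef_pos: [0.4981, 0.0411, 0.1356]
tcp_rot: [0.666, 0.746, -0.002, -0.001]
force: [-4.1, -0.8, 9.0]
width: 0.161
```

Run:
```python
from h import *
s=bot.read_state(); print(s["eef_pos"],s["force"],s["torque"],s["width"])
for n in ["wrist"]:
    c=bot.read_camera(n); cv2.imwrite(f"pics/{n}4.png",c["color"][:,:,::-1])
```

```text
[0.49810641 0.04111871 0.13556459] [-4.1252578  -0.84149738  8.98167586] [-0.12544758  1.72451006  0.1180947 ] 0.16061705624025838
```

View pics/wrist4.png

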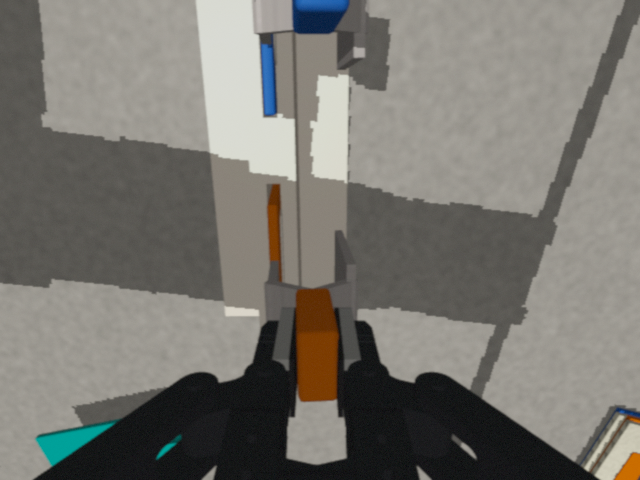

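>>> step_arm(targets=[{"tx": 0, "ty": 0, "tz": 0.04, "rx": 0, "ry": 0, "rz": 0, "jaw": 1}, {"tx": 0, "ty": 0, "tz": 0.06, "rx": 0, "ry": 0, "rz": 0, "jaw": 1}, {"tx": 0, "ty": 0, "tz": 0.08, "rx": 0, "ry": 0, "rz": 0, "jaw": 1}, {"tx": 0, "ty": 0, "tz": 0.1, "rx": 0, "ry": 0, "rz": 0, "jaw": 1}, {"tx": 0, "ty": 0, "tz": 0.1, "rx": 0, "ry": 0, "rz": 0, "jaw": 1}, {"tx": 0, "ty": 0, "tz": 0.1, "rx": 0, "ry": 0, "rz": 0, "jaw": 1}, {"tx": 0, "ty": 0, "tz": 0.1, "rx": 0, "ry": 0, "rz": 0, "jaw": 1}, {"tx": 0, "ty": 0, "tz": 0.02, "rx": 0, "ry": 0, "rz": 0, "jaw": 1}])

```text
time_s: 4.4
eef_pos: [0.5027, 0.0413, 0.3196]
tcp_rot: [0.666, 0.746, 0.003, 0.003]
force: [0.5, 0.4, -1.8]
width: 0.155
```

Run:
```python
from h import *
s=bot.read_state(); print(s["eef_pos"],s["tcp_rot"],s["force"],s["torque"],s["width"])
for n in ["wrist","scene","top"]:
    c=bot.read_camera(n); cv2.imwrite(f"pics/{n}5.png",c["color"][:,:,::-1])
```

```text
[0.50270562 0.04125923 0.31959178] [0.66646496 0.74552356 0.00286812 0.00329573] [ 0.50702737  0.4441335  -1.81291685] [-0.02087622 -0.07930568  0.04173008] 0.15484823835708847
```

View pics/wrist5.png

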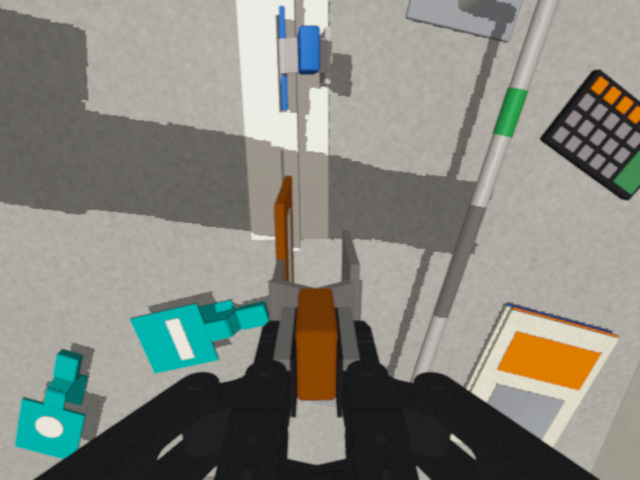

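View pics/scene5.png

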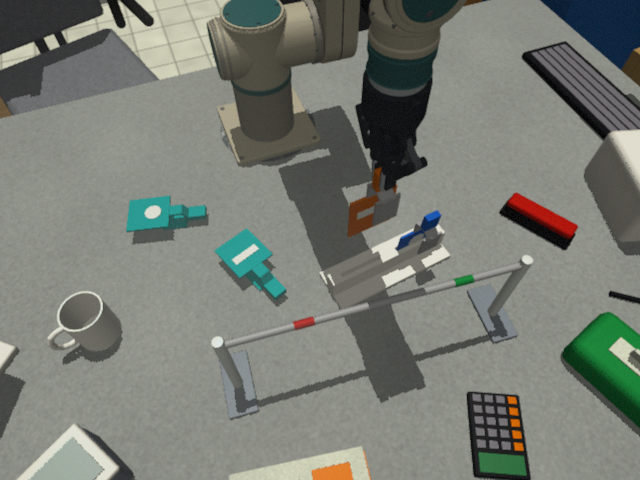

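View pics/top5.png

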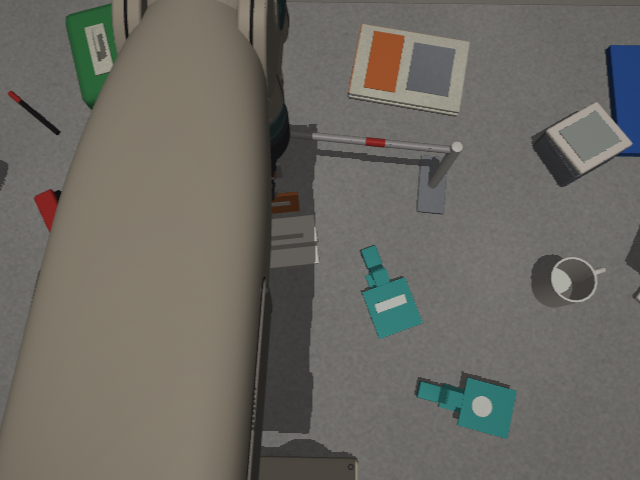

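>>> step_arm(targets=[{"tx": 0.081, "ty": 0.063, "tz": 0, "rx": 0, "ry": 0, "rz": -0.026, "jaw": 1}, {"tx": 0.081, "ty": 0.063, "tz": 0, "rx": 0, "ry": 0, "rz": -0.026, "jaw": 1}, {"tx": 0.081, "ty": 0.063, "tz": 0, "rx": 0, "ry": 0, "rz": -0.026, "jaw": 1}, {"tx": 0.081, "ty": 0.063, "tz": 0, "rx": 0, "ry": 0, "rz": -0.026, "jaw": 1}, {"tx": 0.081, "ty": 0.063, "tz": 0, "rx": 0, "ry": 0, "rz": -0.026, "jaw": 1}, {"tx": 0, "ty": 0, "tz": 0, "rx": 0, "ry": 0, "rz": 0, "jaw": 1}, {"tx": 0, "ty": 0, "tz": 0, "rx": 0, "ry": 0, "rz": 0, "jaw": 1}])

```text
time_s: 5.25
eef_pos: [0.6206, 0.1359, 0.312]
tcp_rot: [0.739, 0.674, -0.002, -0.001]
force: [-1.2, -1.6, -0.8]
width: 0.158
```

Run:
```python
from h import *
s=bot.read_state(); print(s["eef_pos"],s["tcp_rot"],s["force"],s["torque"],s["width"])
q=s["tcp_rot"]; print(np.degrees(2*np.arctan2(q[1],q[0]))-90, s["joint_pos"])
for n in ["wrist","scene"]:
    c=bot.read_camera(n); cv2.imwrite(f"pics/{n}6.png",c["color"][:,:,::-1]); print(repr(c["pose"]))
```

```text
[0.62060106 0.13594674 0.31204543] [ 0.73860722  0.67413111 -0.00214817 -0.00141488] [-1.1890698  -1.59203472 -0.78076427] [ 0.00490175  0.04340588 -0.01524013] 0.15796185398598553
-5.226229192192619 [ 1.14053464e-01  2.70792993e-01  1.34150278e-01  1.43929331e+00
 -2.22727290e-04  1.77606527e+00]
array([[ 0.99580105,  0.08456421,  0.03505949,  0.62929482],
       [-0.09137841,  0.94122856,  0.325175  ,  0.22021862],
       [-0.00550083, -0.32701328,  0.94500373,  0.45458631],
       [ 0.        ,  0.        ,  0.        ,  1.        ]])
array([[ 0.35955901, -0.77617104,  0.51795351,  0.87726379],
       [ 0.93305906,  0.30552577, -0.18988102, -0.1893863 ],
       [-0.010868  ,  0.55155465,  0.83406796,  0.82793109],
       [ 0.        ,  0.        ,  0.        ,  1.        ]])
```

View pics/wrist6.png

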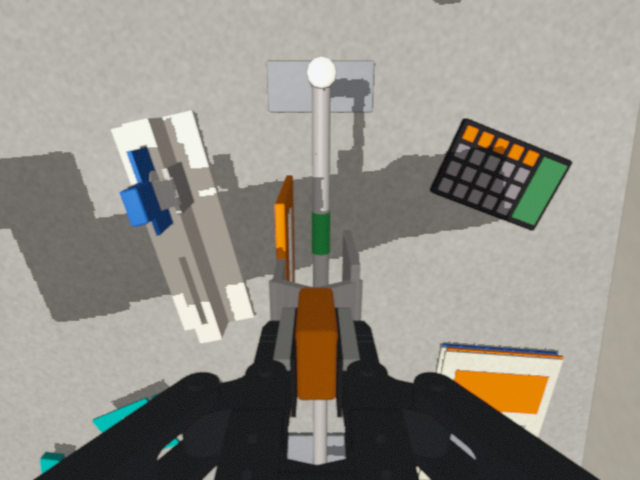

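View pics/scene6.png

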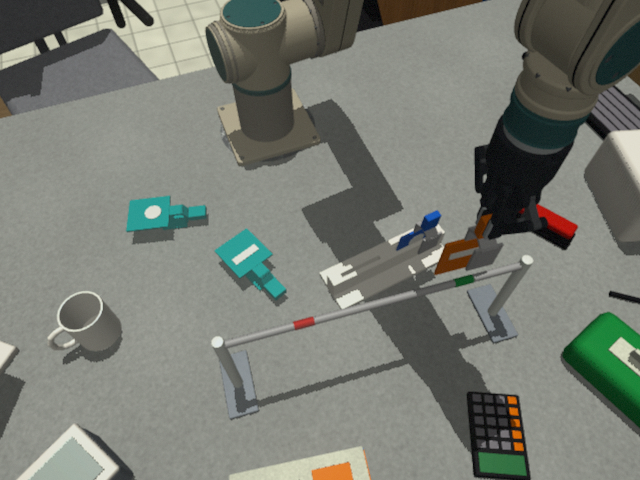

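Run:
```python
from h import *
np.set_printoptions(precision=4,suppress=True)
c=bot.read_camera("wrist"); s=bot.read_state()
print(atz(c,(320.5,232.5),.18),atz(c,(321.5,90),.18),atz(c,(319.5,440),.18),s["eef_pos"])
a=atz(c,(321.5,95),.18)-atz(c,(319.5,440),.18);print(np.degrees(np.arctan2(-a[0],a[1])))
b=s["eef_pos"]+np.array([0,0,.0295]); print("blk ctr top px",proj(c,b))
# estimate block top corners (302,317..398): 
for q in [(297,317),(335,317),(336,398),(301,399)]: print(atz(c,q,s["eef_pos"][2]+.0295))
```

```text
[0.6231 0.1342 0.18  ] [0.6321 0.2289 0.18  ] [ 0.6054 -0.0533  0.18  ] [0.6204 0.1352 0.3141]
-5.407298294414804
blk ctr top px [315.5775 376.3208]
[0.6167 0.1578 0.3436]
[0.6285 0.1567 0.3436]
[0.6265 0.1259 0.3436]
[0.6146 0.1265 0.3436]
```

>>> step_arm(targets=[{"tx": 0.008, "ty": -0.008, "tz": -0.06, "rx": 0, "ry": 0, "rz": 0, "jaw": 1}, {"tx": 0, "ty": 0, "tz": -0.08, "rx": 0, "ry": 0, "rz": 0, "jaw": 1}, {"tx": 0, "ty": 0, "tz": -0.08, "rx": 0, "ry": 0, "rz": 0, "jaw": 1}, {"tx": 0, "ty": 0, "tz": -0.06, "rx": 0, "ry": 0, "rz": 0, "jaw": 1}, {"tx": 0, "ty": 0, "tz": -0.05, "rx": 0, "ry": 0, "rz": 0, "jaw": 1}, {"tx": 0, "ty": 0, "tz": -0.02, "rx": 0, "ry": 0, "rz": 0, "jaw": 1}, {"tx": 0, "ty": 0, "tz": 0, "rx": 0, "ry": 0, "rz": 0, "jaw": 1}, {"tx": 0, "ty": 0, "tz": 0, "rx": 0, "ry": 0, "rz": 0, "jaw": 1}])

```text
time_s: 6.2
eef_pos: [0.6245, 0.1333, 0.2111]
tcp_rot: [0.739, 0.674, 0.001, 0.0]
force: [-0.3, 0.4, -2.6]
width: 0.155
```

Run:
```python
from h import *
s=bot.read_state(); print(s["eef_pos"],s["tcp_rot"],s["force"],s["torque"],s["width"])
for n in ["wrist","scene"]:
    c=bot.read_camera(n); cv2.imwrite(f"pics/{n}7.png",c["color"][:,:,::-1])
a=c["color"][:,:,::-1]
cv2.imwrite("pics/c7.png",cv2.resize(a[190:310,400:550],None,fx=5,fy=5,interpolation=cv2.INTER_CUBIC))
```

```text
[0.62448492 0.13333088 0.21105916] [7.39013889e-01 6.73689690e-01 6.63892165e-04 4.82330283e-04] [-0.27791999  0.37479487 -2.56586272] [ 0.03547855 -0.04576689  0.00487258] 0.15526997587519725
```

View pics/wrist7.png

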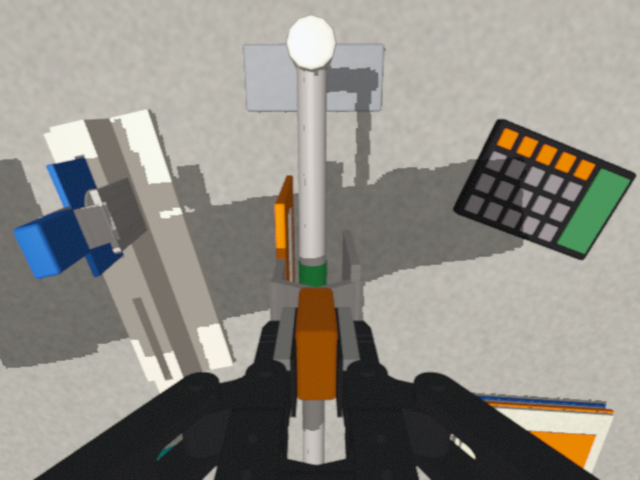

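View pics/c7.png

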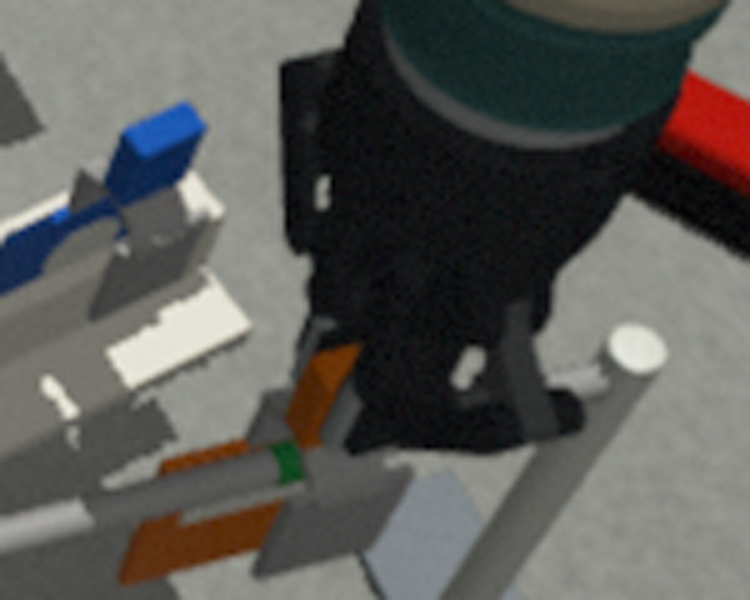

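>>> step_arm(targets=[{"tx": 0, "ty": 0, "tz": -0.015, "rx": 0, "ry": 0, "rz": 0, "jaw": 1}, {"tx": 0, "ty": 0, "tz": -0.015, "rx": 0, "ry": 0, "rz": 0, "jaw": 1}, {"tx": 0, "ty": 0, "tz": -0.01, "rx": 0, "ry": 0, "rz": 0, "jaw": 1}, {"tx": 0, "ty": 0, "tz": 0, "rx": 0, "ry": 0, "rz": 0, "jaw": 1}, {"tx": 0, "ty": 0, "tz": 0, "rx": 0, "ry": 0, "rz": 0, "jaw": 1}])

```text
time_s: 6.8
eef_pos: [0.6238, 0.1334, 0.1982]
tcp_rot: [0.739, 0.674, -0.0, -0.0]
force: [-1.5, -0.2, 1.6]
width: 0.157
```

>>> step_arm(targets=[{"tx": 0, "ty": 0, "tz": -0.005, "rx": 0, "ry": 0, "rz": 0, "jaw": 1}, {"tx": 0, "ty": 0, "tz": 0, "rx": 0, "ry": 0, "rz": 0, "jaw": 1}])

```text
time_s: 7.0
eef_pos: [0.6238, 0.1334, 0.1981]
tcp_rot: [0.739, 0.674, 0.0, 0.0]
force: [-3.2, 0.2, 7.1]
width: 0.152
```

>>> step_arm(targets=[{"tx": 0, "ty": 0, "tz": -0.005, "rx": 0, "ry": 0, "rz": 0, "jaw": 1}, {"tx": 0, "ty": 0, "tz": 0, "rx": 0, "ry": 0, "rz": 0, "jaw": 1}])

```text
time_s: 7.2
eef_pos: [0.6238, 0.1334, 0.198]
tcp_rot: [0.739, 0.674, 0.0, 0.0]
force: [-6.2, -1.2, 12.1]
width: 0.154
```

>>> step_arm(targets=[{"tx": -0.004, "ty": 0, "tz": 0.002, "rx": 0, "ry": 0, "rz": 0, "jaw": 1}, {"tx": 0, "ty": 0, "tz": 0, "rx": 0, "ry": 0, "rz": 0, "jaw": 1}, {"tx": 0, "ty": 0, "tz": 0, "rx": 0, "ry": 0, "rz": 0, "jaw": 1}])

```text
time_s: 7.5
eef_pos: [0.6237, 0.1334, 0.1981]
tcp_rot: [0.739, 0.674, 0.001, 0.001]
force: [-2.7, -0.4, 8.6]
width: 0.155
```

Run:
```python
from h import *
s=bot.read_state(); print(s["eef_pos"],s["tcp_rot"],s["force"],s["torque"],s["width"])
for n in ["wrist","scene"]:
    c=bot.read_camera(n); cv2.imwrite(f"pics/{n}8.png",c["color"][:,:,::-1])
a=c["color"][:,:,::-1]
cv2.imwrite("pics/c8.png",cv2.resize(a[190:310,400:550],None,fx=5,fy=5,interpolation=cv2.INTER_CUBIC))
```

```text
[0.62369795 0.13342616 0.1980695 ] [0.73894975 0.67375866 0.00121906 0.00102764] [-2.68205936 -0.37424384  8.62823055] [-0.09857059  0.63340379 -0.01588337] 0.15504455362333827
```

View pics/c8.png

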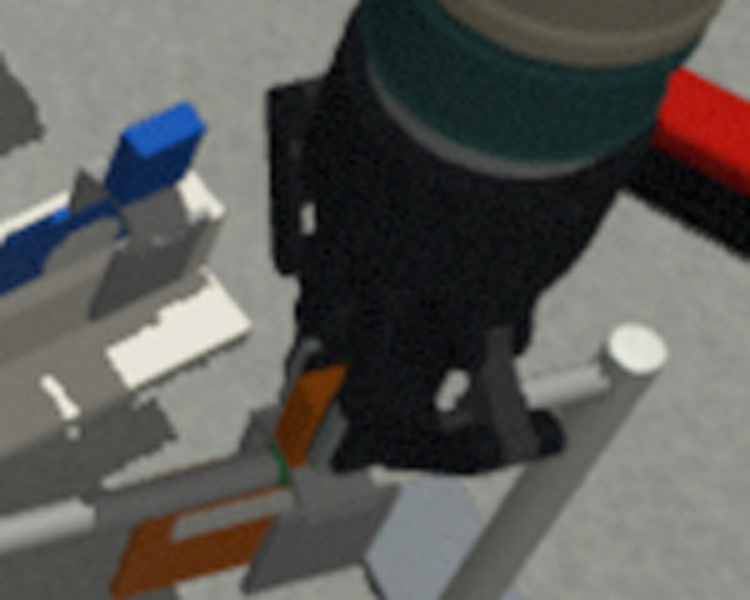

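View pics/wrist8.png

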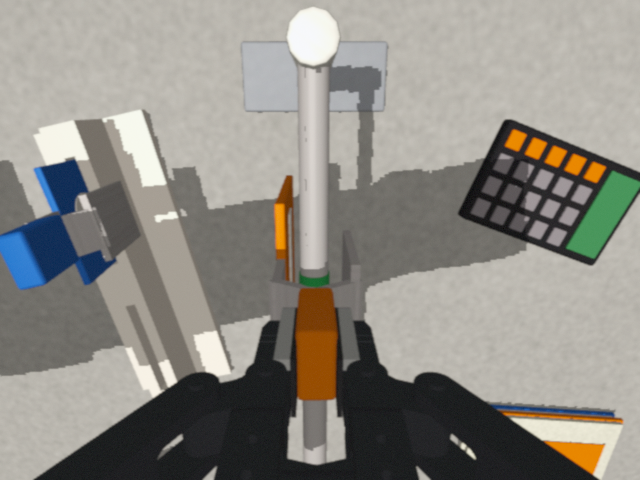

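>>> step_arm(targets=[{"tx": -0.0024, "ty": -0.025, "tz": 0.001, "rx": 0, "ry": 0, "rz": 0, "jaw": 1}, {"tx": -0.0047, "ty": -0.05, "tz": 0, "rx": 0, "ry": 0, "rz": 0, "jaw": 1}, {"tx": -0.0047, "ty": -0.05, "tz": 0, "rx": 0, "ry": 0, "rz": 0, "jaw": 1}, {"tx": -0.0047, "ty": -0.05, "tz": 0, "rx": 0, "ry": 0, "rz": 0, "jaw": 1}, {"tx": -0.0024, "ty": -0.025, "tz": 0, "rx": 0, "ry": 0, "rz": 0, "jaw": 1}])

```text
time_s: 8.1
eef_pos: [0.6178, 0.0745, 0.1978]
tcp_rot: [0.739, 0.674, 0.002, -0.001]
force: [-1.5, 4.5, 6.5]
width: 0.156
```

>>> step_arm(targets=[{"tx": -0.0047, "ty": -0.05, "tz": 0, "rx": 0, "ry": 0, "rz": 0, "jaw": 1}, {"tx": -0.0056, "ty": -0.06, "tz": 0, "rx": 0, "ry": 0, "rz": 0, "jaw": 1}, {"tx": -0.0056, "ty": -0.06, "tz": 0, "rx": 0, "ry": 0, "rz": 0, "jaw": 1}, {"tx": -0.0056, "ty": -0.06, "tz": 0, "rx": 0, "ry": 0, "rz": 0, "jaw": 1}, {"tx": -0.0056, "ty": -0.06, "tz": 0, "rx": 0, "ry": 0, "rz": 0, "jaw": 1}, {"tx": -0.0056, "ty": -0.06, "tz": 0, "rx": 0, "ry": 0, "rz": 0, "jaw": 1}, {"tx": -0.0047, "ty": -0.05, "tz": 0, "rx": 0, "ry": 0, "rz": 0, "jaw": 1}, {"tx": -0.0024, "ty": -0.025, "tz": 0, "rx": 0, "ry": 0, "rz": 0, "jaw": 1}])

```text
time_s: 8.9
eef_pos: [0.6061, -0.0535, 0.1978]
tcp_rot: [0.739, 0.674, 0.002, -0.0]
force: [-1.1, 5.2, 6.6]
width: 0.153
```

Run:
```python
from h import *
s=bot.read_state(); print(s["eef_pos"],s["tcp_rot"],s["force"],s["torque"],s["width"])
for n in ["top","scene"]:
    c=bot.read_camera(n); cv2.imwrite(f"pics/{n}9.png",c["color"][:,:,::-1])
```

```text
[ 0.60613776 -0.05354699  0.19782407] [ 7.38994519e-01  6.73706926e-01  2.45899430e-03 -1.77730887e-04] [-1.11028302  5.23775428  6.64310147] [1.12592937 0.28418474 0.04412613] 0.15257849027940276
```

View pics/scene9.png

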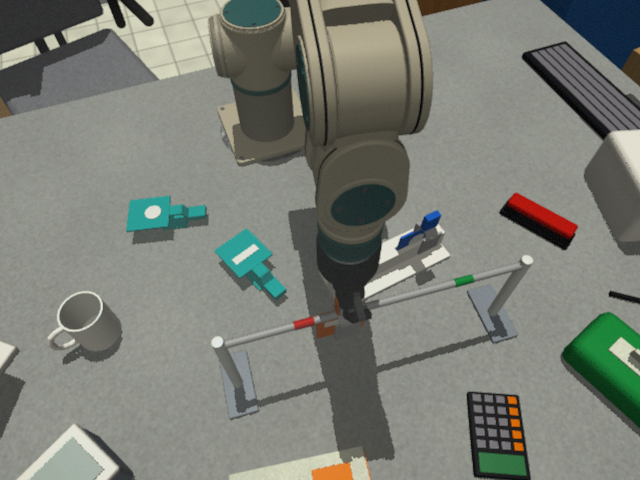

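View pics/top9.png

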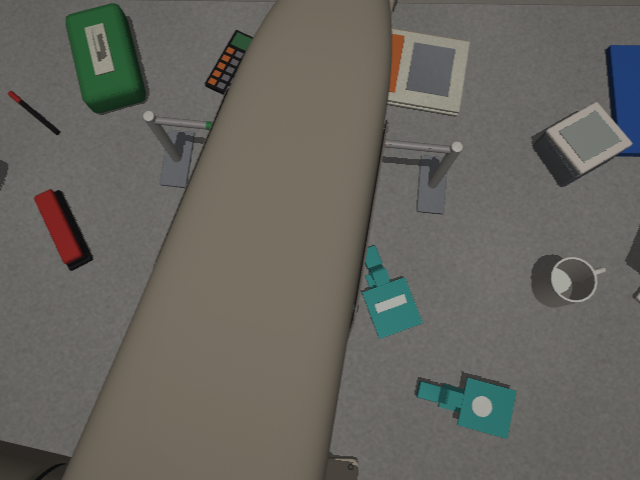

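>>> step_arm(targets=[{"tx": -0.0038, "ty": -0.04, "tz": 0, "rx": 0, "ry": 0, "rz": 0, "jaw": 1}, {"tx": -0.0047, "ty": -0.05, "tz": 0, "rx": 0, "ry": 0, "rz": 0, "jaw": 1}, {"tx": -0.0047, "ty": -0.05, "tz": 0, "rx": 0, "ry": 0, "rz": 0, "jaw": 1}, {"tx": -0.0038, "ty": -0.04, "tz": 0, "rx": 0, "ry": 0, "rz": 0, "jaw": 1}, {"tx": -0.0024, "ty": -0.025, "tz": 0, "rx": 0, "ry": 0, "rz": 0, "jaw": 1}, {"tx": 0, "ty": 0, "tz": 0, "rx": 0, "ry": 0, "rz": 0, "jaw": 1}])

```text
time_s: 9.6
eef_pos: [0.6004, -0.1161, 0.1978]
tcp_rot: [0.739, 0.674, 0.001, 0.001]
force: [-1.9, 0.8, 5.7]
width: 0.161
```

Run:
```python
from h import *
s=bot.read_state(); print(s["eef_pos"],s["tcp_rot"],s["force"],s["torque"],s["width"])
for n in ["wrist","scene"]:
    c=bot.read_camera(n); cv2.imwrite(f"pics/{n}10.png",c["color"][:,:,::-1])
a=c["color"][:,:,::-1]
cv2.imwrite("pics/c10.png",cv2.resize(a[270:390,220:370],None,fx=5,fy=5,interpolation=cv2.INTER_CUBIC))
```

```text
[ 0.60039281 -0.11608656  0.1977964 ] [0.73916011 0.67352783 0.00127769 0.00098224] [-1.89589688  0.75238917  5.65302864] [0.22392921 0.29497942 0.01541376] 0.1606455535931442
```

View pics/wrist10.png

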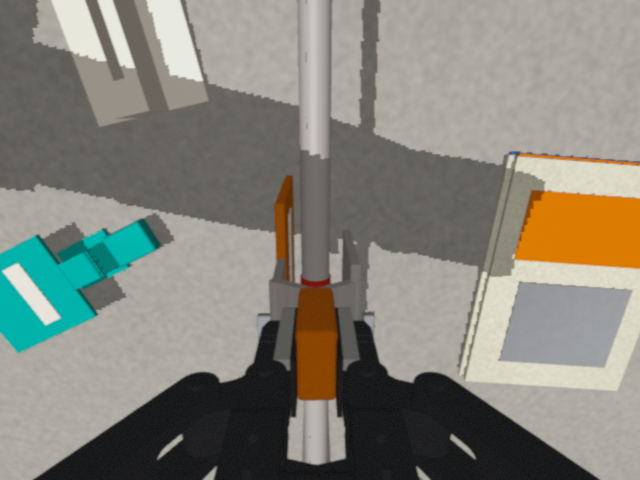

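View pics/c10.png

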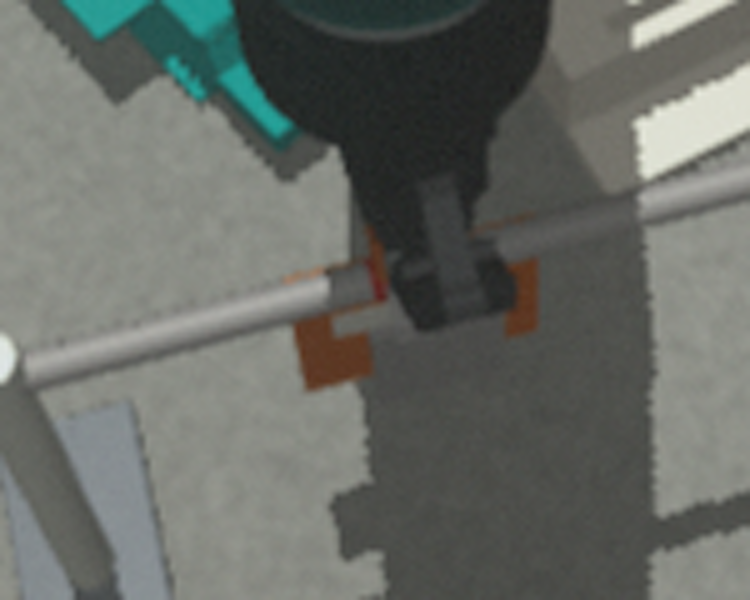

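Run:
```python
from h import *
np.set_printoptions(precision=4,suppress=True)
c=bot.read_camera("wrist"); S=bot.read_camera("scene")
f=lambda x,y:(x/5+220,y/5+270)
print("red +y edge",atz(c,(315,277),.186)[:2], "plate +y top corner wrist",atz(c,(292,177),.151)[:2],atz(c,(292,177),.155)[:2])
for q,z in [((305,390),.066),((508,336),.066),((537,332),.066),((294,335),.151-.0),((372,374),.066)]: print(q,atz(S,f(*q),z)[:2])
# expected plate corner pixels if sign centred at red
r=np.array([.6004,-.1162,.18]);yw=np.radians(-5.38);R=np.array([[np.cos(yw),-np.sin(yw),0],[np.sin(yw),np.cos(yw),0],[0,0,1]])
for p in [(-.0145,-.04,-.112),(-.0145,.04,-.112),(-.0145,-.04,-.027),(-.0145,.04,-.027),(0,-.015,0),(.017,-.02,-.05)]:
    u=proj(S,r+R@np.array(p)); print(p,(u-[220,270])*5)
print(proj(c,r+R@np.array([-.0145,.04,-.027])),proj(c,r+R@np.array([0,.015,.006])))
```

```text
red +y edge [ 0.6018 -0.0987] plate +y top corner wrist [ 0.5944 -0.0621] [ 0.5947 -0.0614]
(305, 390) [ 0.581  -0.1537]
(508, 336) [ 0.5878 -0.084 ]
(537, 332) [ 0.5901 -0.0744]
(294, 335) [ 0.5966 -0.1553]
(372, 374) [ 0.5838 -0.1311]
(-0.0145, -0.04, -0.112) [302.9644 392.0909]
(-0.0145, 0.04, -0.112) [535.0244 329.3986]
(-0.0145, -0.04, -0.027) [280.5099 289.8356]
(-0.0145, 0.04, -0.027) [535.3406 222.6512]
(0, -0.015, 0) [367.4177 275.5588]
(0.017, -0.02, -0.05) [374.3418 396.3384]
[285.0012 205.7839] [315.6185 282.709 ]
```

>>> step_arm(newtons=20, targets=[{"tx": -0.002, "ty": -0.001, "tz": 0.003, "rx": 0, "ry": 0, "rz": 0, "jaw": 1}, {"tx": 0, "ty": 0, "tz": 0, "rx": 0, "ry": 0, "rz": 0, "jaw": 1}, {"tx": 0, "ty": 0, "tz": 0, "rx": 0, "ry": 0, "rz": 0, "jaw": 1}])

```text
time_s: 10.1
eef_pos: [0.6002, -0.1162, 0.1979]
tcp_rot: [0.739, 0.674, 0.001, 0.001]
force: [2.5, 1.1, 4.3]
width: 0.153
```

>>> step_arm(targets=[{"tx": 0, "ty": 0, "tz": 0, "rx": 0, "ry": 0, "rz": 0, "jaw": 0.5}, {"tx": 0, "ty": 0, "tz": 0, "rx": 0, "ry": 0, "rz": 0, "jaw": 0.3}, {"tx": 0, "ty": 0, "tz": 0, "rx": 0, "ry": 0, "rz": 0, "jaw": 0}, {"tx": 0, "ty": 0, "tz": 0, "rx": 0, "ry": 0, "rz": 0, "jaw": -0.3}, {"tx": 0, "ty": 0, "tz": 0, "rx": 0, "ry": 0, "rz": 0, "jaw": -0.3}, {"tx": 0, "ty": 0, "tz": 0, "rx": 0, "ry": 0, "rz": 0, "jaw": -0.3}])

```text
time_s: 10.7
eef_pos: [0.5986, -0.1159, 0.1966]
tcp_rot: [0.739, 0.674, -0.0, -0.0]
force: [-0.1, -0.1, 0.3]
width: 0.651
```

Run:
```python
from h import *
s=bot.read_state(); print(s["eef_pos"],s["tcp_rot"],s["force"],s["torque"],s["width"])
for n in ["wrist","scene"]:
    c=bot.read_camera(n); cv2.imwrite(f"pics/{n}11.png",c["color"][:,:,::-1])
a=c["color"][:,:,::-1]
cv2.imwrite("pics/c11.png",cv2.resize(a[270:390,220:370],None,fx=5,fy=5,interpolation=cv2.INTER_CUBIC))
```

```text
[ 0.59856205 -0.11591163  0.19663093] [ 7.38984424e-01  6.73722476e-01 -1.25640538e-04 -1.72876974e-04] [-0.1164449  -0.09407302  0.27157613] [-0.05714725 -0.03498876  0.01122148] 0.6514022029491104
```

View pics/wrist11.png

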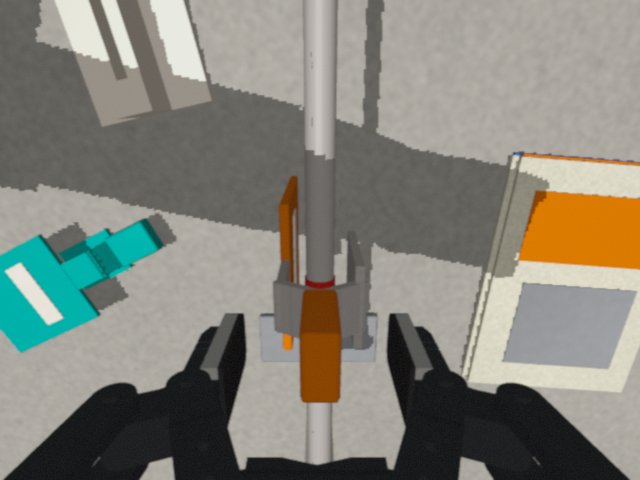

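View pics/c11.png

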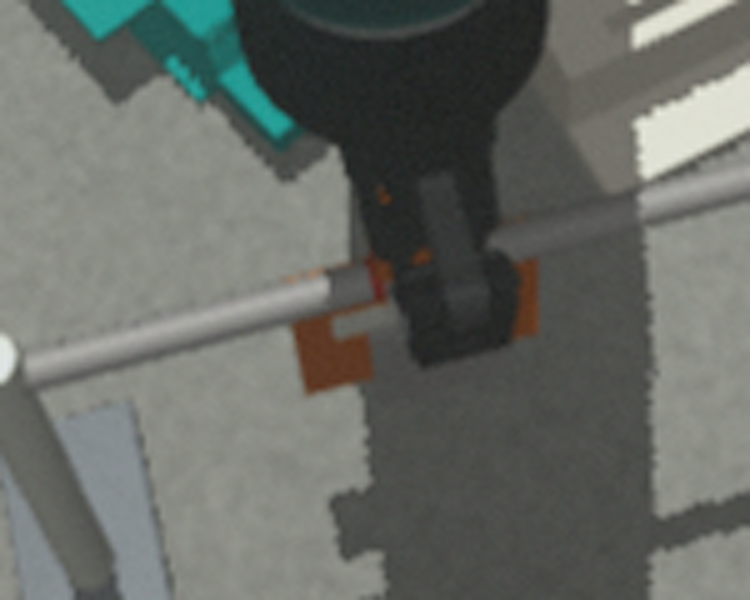

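The sign hangs free between the open jaws, still centred on the red band. Withdrawing upwards.

>>> step_arm(targets=[{"tx": 0.004, "ty": 0, "tz": 0.02, "rx": 0, "ry": 0, "rz": 0, "jaw": -0.3}, {"tx": 0, "ty": 0, "tz": 0.06, "rx": 0, "ry": 0, "rz": 0, "jaw": -0.3}, {"tx": 0, "ty": 0, "tz": 0.1, "rx": 0, "ry": 0, "rz": 0, "jaw": -0.3}, {"tx": 0, "ty": 0, "tz": 0.12, "rx": 0, "ry": 0, "rz": 0, "jaw": -0.3}, {"tx": 0, "ty": 0, "tz": 0.12, "rx": 0, "ry": 0, "rz": 0, "jaw": -0.3}, {"tx": -0.13, "ty": 0, "tz": 0.05, "rx": 0, "ry": 0, "rz": 0, "jaw": -0.3}, {"tx": -0.13, "ty": 0, "tz": 0, "rx": 0, "ry": 0, "rz": 0, "jaw": -0.3}, {"tx": -0.13, "ty": 0, "tz": 0, "rx": 0, "ry": 0, "rz": 0, "jaw": -0.3}])

```text
time_s: 11.6
eef_pos: [0.4825, -0.1161, 0.3394]
tcp_rot: [0.739, 0.674, 0.001, 0.001]
force: [0.3, -0.1, 0.2]
width: 0.653
```

>>> step_arm(targets=[{"tx": -0.13, "ty": 0, "tz": 0, "rx": 0, "ry": 0, "rz": 0, "jaw": -0.3}, {"tx": 0, "ty": 0, "tz": 0, "rx": 0, "ry": 0, "rz": 0, "jaw": -0.3}, {"tx": 0, "ty": 0, "tz": 0, "rx": 0, "ry": 0, "rz": 0, "jaw": -0.3}, {"tx": 0, "ty": 0, "tz": 0, "rx": 0, "ry": 0, "rz": 0, "jaw": -0.3}, {"tx": 0, "ty": 0, "tz": 0, "rx": 0, "ry": 0, "rz": 0, "jaw": -0.3}])

```text
time_s: 12.1
eef_pos: [0.445, -0.1161, 0.3379]
tcp_rot: [0.739, 0.674, 0.0, 0.0]
force: [0.2, -0.8, -0.3]
width: 0.65
```

Run:
```python
from h import *
s=bot.read_state(); print(s["time_s"],s["eef_pos"],s["force"],s["width"])
for n in ["top","scene"]:
    c=bot.read_camera(n); cv2.imwrite(f"pics/{n}12.png",c["color"][:,:,::-1])
a=c["color"][:,:,::-1]
cv2.imwrite("pics/c12.png",cv2.resize(a[250:400,210:400],None,fx=4,fy=4,interpolation=cv2.INTER_CUBIC))
```

```text
12.1 [ 0.44502759 -0.11612859  0.33793902] [ 0.18023324 -0.84100647 -0.32850091] 0.649994365285908
```

View pics/c12.png

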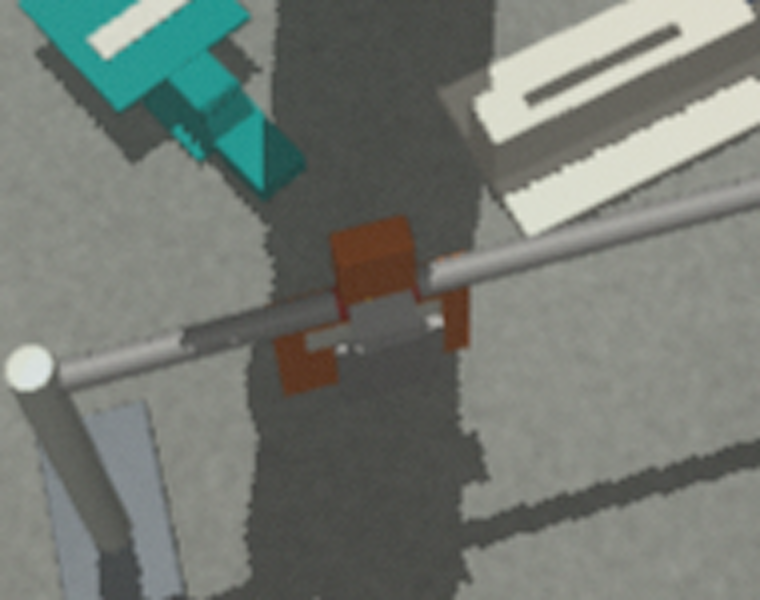

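View pics/scene12.png

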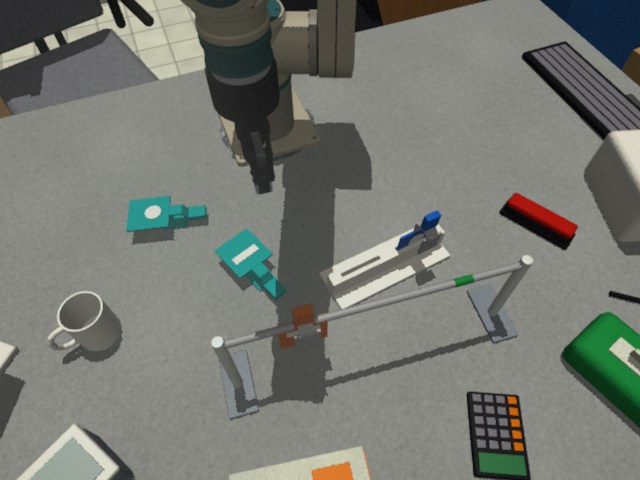

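>>> step_arm(targets=[{"tx": 0, "ty": 0, "tz": 0, "rx": 0, "ry": 0, "rz": 0, "jaw": -0.3}, {"tx": 0, "ty": 0, "tz": 0, "rx": 0, "ry": 0, "rz": 0, "jaw": -0.3}, {"tx": 0, "ty": 0, "tz": 0, "rx": 0, "ry": 0, "rz": 0, "jaw": -0.3}, {"tx": 0, "ty": 0, "tz": 0, "rx": 0, "ry": 0, "rz": 0, "jaw": -0.3}, {"tx": 0, "ty": 0, "tz": 0, "rx": 0, "ry": 0, "rz": 0, "jaw": -0.3}])

```text
time_s: 12.7
eef_pos: [0.4439, -0.1159, 0.3378]
tcp_rot: [0.739, 0.674, -0.0, -0.0]
force: [0.3, -0.4, -0.3]
width: 0.647
```

Run:
```python
from h import *
p=cv2.imread("pics/scene12.png").astype(int); c=bot.read_camera("scene")["color"][:,:,::-1].astype(int)
d=np.abs(p-c)[250:400,210:400].max(2); print(d.max(),(d>25).sum())
q=cv2.imread("pics/scene0.png").astype(int); d=np.abs(q-c)[200:260,395:450].max(2); print("blue",d.max(),(d>40).sum())
bot.sign_off()
```

```text
74 30
blue 13 0
the job is handed in; nothing more can be done
```

I lifted the orange sign out of the rack, hooked it over the rail at the green band, and slid it along without lifting it off until it sat on the red band. Then I released it and backed the arm away. The job was handed in at about 12.8 s of the 45 s allowed; no verdict was reported.

- **Seating:** The sign stopped against the rail at tool height 0.198 m and stayed at that height through the whole slide. This is about 2 mm above what I estimated from its height in the rack.
- **Centring:** Just before release, the plate corners matched a sign centred on the red band to about 1 mm in the scene camera. The wrist camera put the red band's edge about 2 mm off. After release, red shows on both sides of the hook.
- **Stillness:** Two scene pictures about 0.6 s apart, taken after I backed away, differ in only 30 pixels around the sign. The cause is not certain; I took it for arm-shadow edges and did not examine it further, so a very small sway is not strictly ruled out.
- **Blue sign:** The picture around it matches the first one, so it has not moved.
- **Arm:** The force reading was about 0.6 N, which is sensor noise, and the gripper was well clear of everything.

My first two move calls were refused because rows must list all seven keys. Nothing moved.

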